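# Load the drill jig

### The job

Load the bored aluminium block into the drill jig on the bench: set it down flat in the open mouth between the guide rails, long way along the channel, and slide it in under the overhanging blue plate until it is fully home against the back stop. Let go of it and leave the steel bush and the brass nozzle standing where they are.

Things in the scene. Friction and masses are not known exactly. Their poses are not given: they have to be found in the camera images.
- block_center (a point): Bored aluminium block, light grey, 30 mm (its x) by 40 mm (its y) by 22 mm high (z, up), with a vertical bore; about 0.1 kg. The point is its centre, 11 mm above its underside. It lies flat on the bench. Either of its 30 mm wide ends may go in first.
- jig: Drill jig, fixed. Origin at bench level, straight below its brass drill bush; x is the loading direction (mouth to stop), y left, z up. Dark base plate, top at z 10 mm, x -105 to 45, y -45 to 45. Two aluminium rails, tops at z 18, inner faces at y -19 and 19 for x -40 to 20, flaring out to y -35 and 35 at the mouth, x -100. The blue back stop's face is at x 20 mm.
- jig_home (a point): Where the block's centre lies when home: on the jig at x 0, y 0 (4 mm play), z 21 mm; axes as the jig's. Above it the overhang: blue plate 80 mm wide (y), jig x -8 to 45 mm, underside z 38, top 46, brass bush on it up to 51. In front of x -8 the mouth is open from above. At home the block's rear 12 mm stick out from under the plate, to be pushed from behind.
- bush_center (a point): Bystander: grey turned steel bush, round, flanged, 34 mm diameter, 28 mm high, standing on the bench. This point is its centre, half-way up.
- nozzle_center (a point): Bystander: brass-coloured blast nozzle, round, 29 mm diameter, 52 mm high, standing on the bench. This point is its centre, half-way up.
Not all that is in view belongs to the job. Leave any orange or purple look-alike of the part that bears block_center alone.

How it is judged:
By the outcome, as a careful person would: the job done as asked, in the order asked, and still so for the second after the job is handed in, with the robot touching nothing.
It also fails if it takes over 48 s, if anything falls off the work surface, if the arm or the gripper's body presses on something with over 40 N, if the wrist force passes 120 N, or if a joint passes its speed limit or range.

### The arm

A 6-joint arm with a two-finger parallel gripper is mounted at the origin on a cart in front of the work surface, level with it; the furniture and walls round the work are solid. World frame = base frame: x ahead of the robot, y to its left, z up, the work surface at z = 0. Lengths are in m, angles in rad, forces in N, time in s.
With the tool pointing down it reaches from about 0.275 to 0.775 m from the base axis. Payload 14.6 kg.
Tool frame: the origin (TCP) lies midway between the tips of the shut fingers; the grasp point (between the pads) lies 19 mm behind it; z points along the fingers, y is the line along which they close (so a half turn about z gives the same grasp; the last joint's range is limited). The gripper opens to 85 mm and grips with 20 to 120 N. Pads are 22 mm wide; open, the fingers measure 114 mm over their backs; the gripper's body (76 mm by 85 mm) begins 54 mm behind the grasp point. The pads swing forward as they close: fully open they stand 13 mm farther back than shut.
Start: joints at [1.061, 0.263, -0.048, 1.259, 0, 1.415], TCP at [0.182, 0.492, 0.201] pointing down, gripper open.
Joint ranges: [-2.65, 2.65], [-0.89, 1.7], [-1.18, 1.37], [-2.13, 2.11], [-1.35, 1.29], [-3.14, 3.14]. Speed limits (rad/s): [1.89, 1.89, 2.57, 2.79, 3.14, 3.14].

### API

Orientations are given as a unit quaternion [w, x, y, z].
In Python, from cell import telemetry, viewer, ticket gives the robot as it stands.
- The arm moves only by the tool arm_command, never from a script. Its argument "increments" is one flat list of numbers, 5 for each row, row after row: the opening, from 0 (shut) to 1 (fully open), then the shift along the world's x, y, z each as a share of 0.02 m, from -1 to 1, then the turn about the world's z as a share of 120 degrees, from -1 to 1. A call has 1 to 8 rows; each row shifts and turns the commanded pose from where the row before left it; what a row does not reach is not made up. A row lasts 1/12 s, in which the tool goes at most 41.7 mm and 7.16 degrees, less where a joint would pass 70% of its speed; a pose out of reach is approached as far as the arm can. A call with a number of a shift or a turn outside -1 to 1 is refused whole. A call with a gripper value outside its range is refused whole. The fingers move at their own pace and stop on an object; the grip force is fixed at half the most. Time passes only in rows, so rows that do not move let the fingers close. It gives the time, the measured TCP pose, the force, the opening and the grip force at its end, in the units of the state.
- telemetry.get_state(): the state, without advancing time (a new reading comes with each control period).
- viewer.read_camera(name): name is "side" or "top"; returns (picture, depth): 400x640x3 uint8, blue, green, red; 400x640 float32, m along the optical axis (not along the pixel's ray), 0 where there is no reading.
- viewer.calibration(name): a dict with "vertical_fov" (degrees; the focal length in pixels is half the picture's height over the tangent of half this angle, whatever the lens; pixels are square), "cx", "cy" (the principal point, pixels), "D" ([k1, k2, p1, p2, k3] as OpenCV has them; the pictures are not rectified), "xyz" and "orientation" of the camera in the world. Camera axes: x right, y down, z forward; pixel columns grow to the right and rows downward; lengths in m; the calibration is good to about 2 mm. A picture is of the moment at which its call begins. calibration takes no time and is no camera call.
- ticket.sign_off(): hands the job in; it is judged then, once.
The state is a dict: "time_s": time; "qpos": joint angles; "joint_velocities": joint speeds; "effort": joint torques, N m; "ee_pos": TCP position; "eef_rot": TCP orientation; "wrist_force": force on the tool from outside, world axes, zero at the start; "ft_torque": the same for the moment, N m; "finger_gap": opening from 0.0 (shut) to 1.0 (fully open); "grasp_force": force on a finger pad.
Only numpy, scipy, OpenCV 4.12 (cv2) and the standard library are available. Lean on these libraries where they do the work, as an engineer would, in place of code of your own. Each camera call takes 0.05 s, during which the arm holds its last target. There are 200 camera calls.

## Working session

There is one attempt and no reset: what is moved stays moved. The work goes in short steps, Python scripts to look and compute and a tool call to move; the robot and the scene stay as the last step left them, time stands still between calls to the robot, and variables do not carry over. Pictures are saved under pics/ and viewed, at most 12 in all, crops included, and the job is handed in when it is done.

Besides the shell and the picture viewer there is one more tool, called after "Request:" as name(argument=value, ...) on one line, values as JSON. arm_command: Moves the arm, as the interface text tells. Its arguments: {"type":"object","properties":{"increments":{"type":"array"}},"required":["increments"]}

```bash
mkdir -p pics
cat > h.py <<'E'
import numpy as np,cv2
from cell import telemetry,viewer,ticket
from scipy.spatial.transform import Rotation as R
def cam(n):
    c=viewer.calibration(n); f=200/np.tan(np.radians(c["vertical_fov"])/2)
    K=np.array([[f,0,c["cx"]],[0,f,c["cy"]],[0,0,1]]); q=c["orientation"]
    return K,np.array(c["D"],float),R.from_quat([q[1],q[2],q[3],q[0]]).as_matrix(),np.array(c["xyz"])
def rays(n,px):
    K,D,M,t=cam(n)
    u=cv2.undistortPoints(np.array(px,float).reshape(-1,1,2),K,D).reshape(-1,2)
    return t,np.c_[u,np.ones(len(u))]@M.T
def plane(n,px,z):
    t,d=rays(n,px); return t+d*((z-t[2])/d[:,2])[:,None]
def cloud(n,depth):
    v,u=np.mgrid[0:400,0:640]; t,d=rays(n,np.c_[u.ravel(),v.ravel()])
    return (t+d*depth.ravel()[:,None]).reshape(400,640,3)
def proj(n,P):
    K,D,M,t=cam(n); return cv2.projectPoints((np.array(P,float).reshape(-1,3)-t)@M,np.zeros(3),np.zeros(3),K,D)[0].reshape(-1,2)
E
python3 - <<'E'
from h import *
for n in("top","side"):
    p,d=viewer.read_camera(n); cv2.imwrite(f"pics/{n}0.png",p); np.savez(f"{n}0.npz",p=p,d=d); print(n,viewer.calibration(n))
print(telemetry.get_state())
E
```

```text
top {'vertical_fov': 46.76726334801596, 'cx': 318.913186558553, 'cy': 202.54600954395397, 'D': array([0.01414167, 0.        , 0.        , 0.        , 0.        ]), 'xyz': array([ 0.45680749, -0.12450051,  1.04311435]), 'orientation': array([-0.03146371,  0.71613142, -0.69658159,  0.03065807])}
side {'vertical_fov': 51.77851951156255, 'cx': 318.51293143520377, 'cy': 198.81514020619002, 'D': array([-0.01831872,  0.        ,  0.        ,  0.        ,  0.        ]), 'xyz': array([ 0.29015461, -0.86267894,  0.3449296 ]), 'orientation': array([-0.57333652,  0.80353856, -0.13653195,  0.08348682])}
{'time_s': 0.1, 'qpos': array([ 1.06072321e+00,  2.63491374e-01, -4.88244314e-02,  1.25940840e+00,
       -1.57664659e-05,  1.41556202e+00]), 'joint_velocities': array([ 5.45296752e-04, -4.15671026e-04,  3.05697255e-03,  4.16708093e-04,
        6.22425821e-05,  3.23822691e-04]), 'effort': array([ 1.00640671e-03, -6.38573527e+01,  3.85064292e+01,  9.90165398e-03,
       -2.08983001e-04, -1.25814734e-05]), 'ee_pos': array([0.18225676, 0.4920768 , 0.20028276]), 'eef_rot': array([-1.44050170e-04,  1.76490057e-01,  9.84302313e-01, -4.41082157e-04]), 'wrist_force': array([ 0.25676049, -0.39916109,  0.53269028]), 'ft_torque': array([ 0.02475321, -0.03053572,  0.00718855]), 'grasp_force': 0.0, 'finger_gap': 1.0019327264635416}
```

View pics/top0.png

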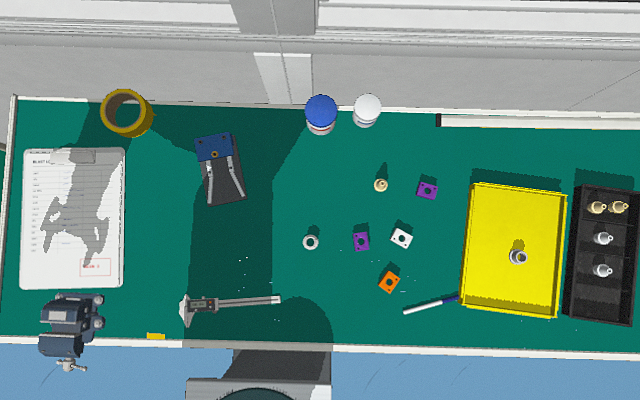

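View pics/side0.png

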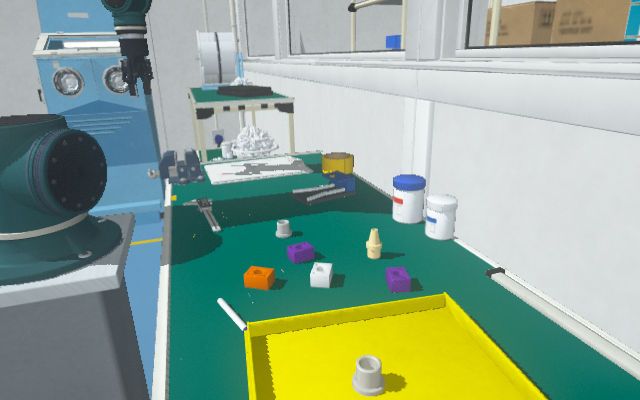

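The top view shows the aluminium block at (401,238), the bush at (311,242), the nozzle at (381,185), and the jig with its blue plate at (214,148) and its mouth facing down at about (226,200). Orange and purple look-alikes surround the block.

Run:
```python
from h import *
z=np.load("top0.npz");p,d=z["p"],z["d"]
C=cloud("top",d)
hsv=cv2.cvtColor(p,cv2.COLOR_BGR2HSV)
print("tcp px",proj("top",[.182,.492,.2]),proj("side",[.182,.492,.2]))
def comp(m,box):
    x0,y0,x1,y1=box; mm=np.zeros_like(m);mm[y0:y1,x0:x1]=m[y0:y1,x0:x1]
    return max(cv2.findContours(mm,cv2.RETR_EXTERNAL,cv2.CHAIN_APPROX_NONE)[0],key=cv2.contourArea)
white=((hsv[...,1]<40)&(hsv[...,2]>120)).astype(np.uint8)
c=comp(white,(380,218,422,258)); P=plane("top",c,.022)
r=cv2.minAreaRect((P[:,:2]*1000).astype(np.float32)); print("block",r,cv2.boxPoints(r).round(1).tolist())
blue=((hsv[...,0]>100)&(hsv[...,0]<125)&(hsv[...,1]>120)).astype(np.uint8)
c=comp(blue,(180,120,250,180)); P=plane("top",c,.046)
r=cv2.minAreaRect((P[:,:2]*1000).astype(np.float32)); print("plate",r,cv2.boxPoints(r).round(1).tolist())
x0,y0,x1,y1=185,120,255,215
notg=(C[...,2]>.014)&(C[...,2]<.03); 
for n,px,h in(("bush",[311,242],.028),("noz",[381,185],.052)):
    u,v=px; s=C[v-20:v+20,u-20:u+20]; q=s[s[...,2]>.01]; print(n,q.mean(0),q.min(0),q.max(0))
crop=p[110:260,170:430]; cv2.imwrite("pics/crop0.png",cv2.resize(crop,None,fx=3,fy=3,interpolation=cv2.INTER_CUBIC))
```

```text
tcp px [[-37.96235555 391.67127067]] [[143.42378421 111.20367706]]
block ((473.92864990234375, -305.3616943359375), (41.05888748168945, 31.780811309814453), 62.42513656616211) [[450.29998779296875, -316.20001220703125], [478.5, -330.8999938964844], [497.5, -294.5], [469.29998779296875, -279.79998779296875]]
plate ((661.8663940429688, 110.3163070678711), (53.005615234375, 82.7308120727539), 13.582866668701172) [[626.4000244140625, 144.3000030517578], [645.7999877929688, 63.900001525878906], [697.2999877929688, 76.30000305175781], [677.9000244140625, 156.6999969482422]]
bush [ 0.45935255 -0.10631613  0.13853681] [ 0.44360862 -0.12450051  0.0101478 ] [ 0.47474779 -0.09177196  1.04311435]
noz [ 0.58471955 -0.25071154  0.06365226] [ 0.45680749 -0.26945148  0.01935752] [ 0.60278306 -0.12450051  1.04311435]
```

View pics/crop0.png

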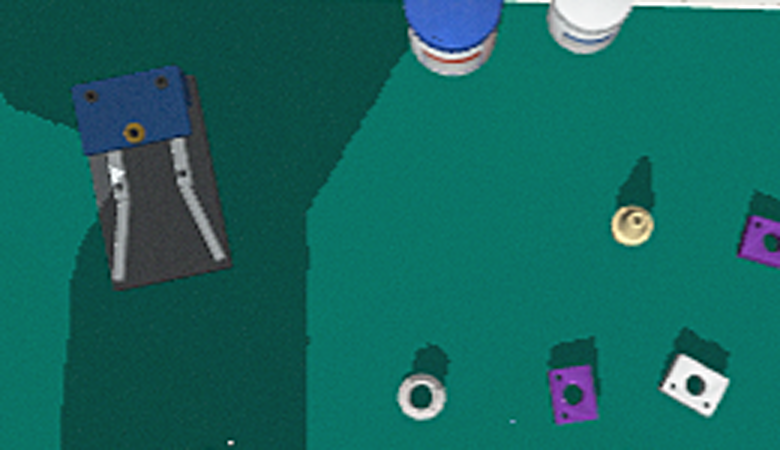

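The crop confirms it: block, bush, nozzle and the jig's open mouth are all clear. From the mask, the block is at (474,-305) with its long axis at 62.4°. The jig origin is at about (644,106), with yaw 13.5°. I'll move above the block and turn the tool y-axis to 152.4°.

Request:
arm_command(increments=[0.65,0.365,-0.99,0,0.017,0.65,0.365,-0.99,0,0.017,0.65,0.365,-0.99,0,0.017,0.65,0.365,-0.99,0,0.017,0.65,0.365,-0.99,0,0.017,0.65,0.365,-0.99,0,0.017,0.65,0.365,-0.99,0,0.017,0.65,0.365,-0.99,0,0.017])

```text
time_s: 0.77
ee_pos: [0.2408, 0.3328, 0.2005]
eef_rot: [-0.0, 0.034, 0.999, -0.0]
wrist_force: [0.3, -0.1, -0.2]
finger_gap: 0.649
grasp_force: 0.0
```

Request:
arm_command(increments=[0.65,0.365,-0.99,0,0.017,0.65,0.365,-0.99,0,0.017,0.65,0.365,-0.99,0,0.017,0.65,0.365,-0.99,0,0.017,0.65,0.365,-0.99,0,0.017,0.65,0.365,-0.99,0,0.017,0.65,0.365,-0.99,0,0.017,0.65,0.365,-0.99,0,0.017])

```text
time_s: 1.43
ee_pos: [0.2992, 0.1745, 0.2006]
eef_rot: [-0.0, -0.108, 0.994, -0.0]
wrist_force: [0.7, 0.7, -0.2]
finger_gap: 0.651
grasp_force: 0.0
```

Request:
arm_command(increments=[0.65,0.365,-0.99,0,0.017,0.65,0.365,-0.99,0,0.017,0.65,0.365,-0.99,0,0.017,0.65,0.365,-0.99,0,0.017,0.65,0.365,-0.99,0,0.017,0.65,0.365,-0.99,0,0.017,0.65,0.365,-0.99,0,0.017,0.65,0.365,-0.99,0,0.017])

```text
time_s: 2.1
ee_pos: [0.3576, 0.0161, 0.2006]
eef_rot: [-0.0, -0.248, 0.969, 0.0]
wrist_force: [-0.3, 0.3, -0.7]
finger_gap: 0.651
grasp_force: 0.0
```

Request:
arm_command(increments=[0.65,0.365,-0.99,0,0.017,0.65,0.365,-0.99,0,0.017,0.65,0.365,-0.99,0,0.017,0.65,0.365,-0.99,0,0.017,0.65,0.365,-0.99,0,0.017,0.65,0.365,-0.99,0,0.017,0.65,0.365,-0.99,0,0.017,0.65,0.365,-0.99,0,0.017])

```text
time_s: 2.77
ee_pos: [0.4161, -0.1423, 0.2005]
eef_rot: [-0.0, -0.383, 0.924, 0.0]
wrist_force: [0.6, 0.0, -0.0]
finger_gap: 0.652
grasp_force: 0.0
```

Request:
arm_command(increments=[0.65,0.365,-0.99,0,0.017,0.65,0.365,-0.99,0,0.017,0.65,0.365,-0.99,0,0.017,0.65,0.365,-0.99,0,0.017,0.65,0.365,-0.99,0,0.017,0.65,0.365,-0.99,0,0.017,0.65,0.365,-0.99,0,0.017,0.65,0.365,-0.99,0,0.017])

```text
time_s: 3.43
ee_pos: [0.4745, -0.3006, 0.2003]
eef_rot: [-0.0, -0.51, 0.86, 0.0]
wrist_force: [1.1, 0.3, -0.0]
finger_gap: 0.654
grasp_force: 0.0
```

Request:
arm_command(increments=[0.65,0,-0.23,-0.875,0.009,0.65,0,0,-0.875,0,0.65,0,0,-0.875,0,0.65,0,0,-0.875,0,0.65,0,0,-0.875,0,0.65,0,0,-0.875,0,0.65,0,0,-0.875,0,0.65,0,0,0,0])

```text
time_s: 4.1
ee_pos: [0.4729, -0.3031, 0.0752]
eef_rot: [-0.001, -0.518, 0.856, 0.002]
wrist_force: [0.2, 0.2, -1.4]
finger_gap: 0.648
grasp_force: 0.0
```

Run:
```python
from h import *
p,d=viewer.read_camera("side"); p2,_=viewer.read_camera("top")
s=telemetry.get_state(); print(s["ee_pos"],s["qpos"].round(2))
# expected projections: block corners, jig plate corners, TCP
def corners(c,yaw,xs,ys,z):
    a=np.radians(yaw); M=np.array([[np.cos(a),-np.sin(a)],[np.sin(a),np.cos(a)]])
    q=np.array([[xs[0],ys[0]],[xs[1],ys[0]],[xs[1],ys[1]],[xs[0],ys[1]]])/1000.@M.T+np.array(c)/1000.
    return np.c_[q,np.full(4,z)]
J=(643.9,106); S=[("b",corners((473.9,-305.4),62.4,(-20,20),(-15,15),.022)),("p",corners(J,13.5,(-8,45),(-40,40),.046)),("base",corners(J,13.5,(-105,45),(-45,45),.01))]
for n,im in(("side",p),("top",p2)):
    o=im.copy()
    o=cv2.resize(o,None,fx=3,fy=3)
    for _,Q in S: cv2.polylines(o,[((proj(n,Q)+.5)*3-.5).round().astype(int)],True,(0,0,255),1)
    cs=(300,250,520,400) if 0 else None
    if n=="side":
        a=o[3*160:3*215,3*270:3*370]; b=o[3*215:3*300,3*260:3*360]; cv2.imwrite("pics/s1.png",np.vstack([a,b]))
    else:
        a=o[3*120:3*215,3*180:3*280]; b=o[3*190:3*285,3*350:3*450]; cv2.imwrite("pics/t1.png",np.hstack([a,b]))
```

```text
[ 0.47412237 -0.30405048  0.07817684] [-0.71  0.39 -0.2   0.98  0.   -1.8 ]
```

View pics/s1.png

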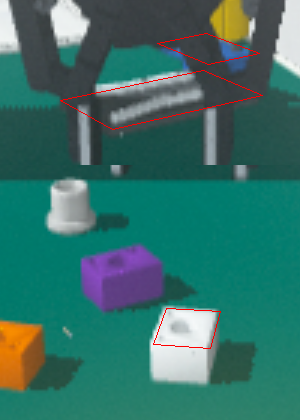

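View pics/t1.png

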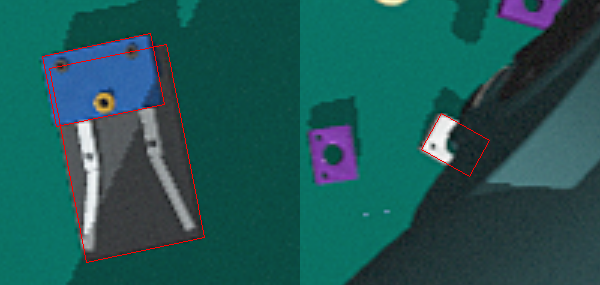

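Side view: the overlay fits the block top at around (310,225) to within about 1 px. Top view: the plate and base overlays lie on the jig. I'll descend and grip now.

Request:
arm_command(increments=[0.65,0,-0.05,-0.8,0,0.65,0,0,-0.8,0,0.65,0,0,-0.8,0,0.65,0,0,-0.2,0,0.65,0,0,0,0,0.65,0,0,0,0])

```text
time_s: 4.7
ee_pos: [0.4749, -0.3057, 0.0273]
eef_rot: [0.0, -0.518, 0.856, -0.001]
wrist_force: [0.3, 0.4, 0.5]
finger_gap: 0.652
grasp_force: 0.0
```

Request:
arm_command(increments=[0.65,-0.03,0,-0.8,0,0.65,0,0,0,0,0,0,0,0,0,0,0,0,0,0,0,0,0,0,0,0,0,0,0,0,0,0,0,0,0,0,0,0,0,0])

```text
time_s: 5.37
ee_pos: [0.4739, -0.3054, 0.0104]
eef_rot: [0.0, -0.518, 0.856, -0.0]
wrist_force: [-0.2, -0.2, -0.0]
finger_gap: -0.001
grasp_force: 0.0
```

Run:
```python
from h import *
p,d=viewer.read_camera("side"); print(telemetry.get_state()["finger_gap"])
cv2.imwrite("pics/s2.png",cv2.resize(p[170:320,220:420],None,fx=3,fy=3))
```

```text
0.0002841716238786316
```

View pics/s2.png

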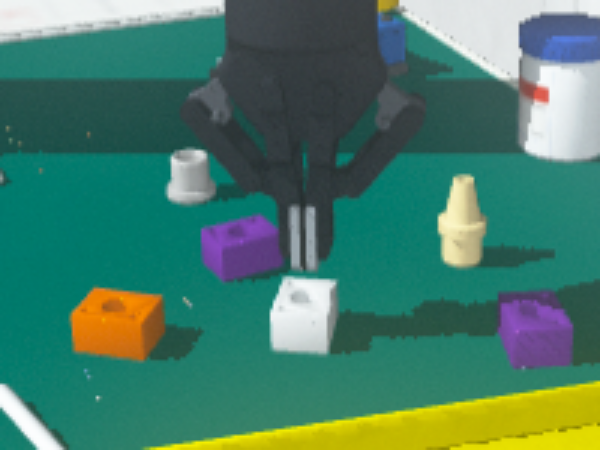

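The fingers shut in empty air. The tips show at side px (322,258), behind the block, which is still at (322,275). I'll check whether the camera calibration or the reported pose is off.

Run:
```python
from h import *
s=telemetry.get_state(); print(s["ee_pos"],s["eef_rot"])
print(proj("side",[s["ee_pos"],[.4739,-.3054,.022],[.4739,-.3054,0]]))
p,d=viewer.read_camera("side"); C=cloud("side",d)
for u,v in[(318,252),(324,252),(319,256),(325,256),(321,290),(318,283),(322,266),(345,262)]: print(u,v,p[v,u],C[v,u].round(4))
m=(p.min(2)>120)&(np.ptp(p,2)<40)
mm=np.zeros_like(m);mm[255:292,305:338]=1;mm&=m
q=C[mm]; t=q[q[:,2]>q[:,2].max()-.006]; print("block side",q.min(0),q.max(0),"top",t.mean(0))
z=np.load("top0.npz");Ct=cloud("top",z["d"]); print("top cam block",Ct[234:237,395:400].reshape(-1,3).mean(0),"bench",Ct[300,330])
print("side bench",C[300,300],C[260,380])
```

```text
[ 0.47383984 -0.3053716   0.0103692 ] [ 3.26686228e-05 -5.17643149e-01  8.55596608e-01 -1.14757476e-04]
[[322.31489013 275.10376913]
 [322.21610619 268.70513046]
 [322.47909513 280.74804269]]
318 252 [171 166 152] [ 0.4655 -0.3117  0.0562]
324 252 [174 167 155] [ 0.4737 -0.3167  0.057 ]
319 256 [174 169 156] [ 0.4669 -0.3118  0.049 ]
325 256 [115 111 101] [ 0.4757 -0.3151  0.049 ]
321 290 [108 127  37] [ 0.4622 -0.3325  0.001 ]
318 283 [220 220 212] [ 0.4609 -0.3221  0.0078]
322 266 [244 243 238] [ 0.4765 -0.2968  0.022 ]
345 262 [109 125  20] [ 0.531  -0.2608  0.0012]
block side [ 4.49599056e-01 -3.30086853e-01  2.55540813e-04] [ 0.49198556 -0.28315694  0.05196009] top [ 0.46888762 -0.313909    0.04932508]
top cam block [ 0.47989176 -0.29658568  0.01814623] bench [ 0.33181583 -0.15274083 -0.0027196 ]
side bench [ 0.42410537 -0.3471058   0.00044545] [ 5.92438309e-01 -2.74094689e-01  1.19011339e-04]
```

The block hasn't moved. The depth image puts the shut tips at z≈0.042 while the telemetry says 0.010, so the reported height reads about 30 mm low; xy agrees. I'll measure the offset before opening.

Run:
```python
from h import *
p,d=viewer.read_camera("side"); C=cloud("side",d)
for u in range(308,336,2):
    col=C[240:275,u]; rows=np.arange(240,275); k=(col[:,2]>.03)&(col[:,1]<-.27)&(col[:,1]>-.34)
    if k.any(): i=rows[k].max(); print(u,i,C[i,u].round(4),C[i+1,u].round(4))
K,D,M,t=cam("side")
f=C[225:262,300:345].reshape(-1,3); f=f[(f[:,2]>.035)&(f[:,2]<.075)&(f[:,1]<-.25)&(f[:,1]>-.36)]
print(f.min(0),f.max(0),np.median(f,0))
```

```text
312 241 [ 0.4584 -0.3048  0.0731] [ 5.020e-01 -1.601e-01  5.000e-04]
314 255 [ 0.4611 -0.3044  0.0483] [ 0.4848 -0.2267  0.005 ]
316 255 [ 0.4637 -0.3066  0.0489] [ 4.91e-01 -2.19e-01  2.00e-04]
318 259 [ 0.4653 -0.3113  0.0439] [ 0.4893 -0.2358  0.0006]
320 259 [ 0.4681 -0.3131  0.0442] [ 0.4923 -0.2382  0.0012]
322 259 [ 0.4713 -0.3131  0.0436] [ 4.966e-01 -2.365e-01 -4.000e-04]
324 259 [ 0.4737 -0.316   0.0446] [ 0.499  -0.2404  0.0011]
326 257 [ 0.4802 -0.3068  0.0424] [ 5.054e-01 -2.329e-01  2.000e-04]
328 256 [ 0.48   -0.3171  0.0492] [ 0.5108 -0.2286 -0.0008]
330 251 [ 0.4857 -0.3107  0.0538] [ 0.5198 -0.2143  0.0009]
[ 0.45840123 -0.3178688   0.04242055] [ 0.48721955 -0.30283853  0.07491511] [ 0.47024781 -0.31338345  0.06055532]
```

Tips are at z≈0.043 for a reported 0.010, so true height = reported + 0.033. I'll open, then go down 32 mm while watching the force.

Request:
arm_command(increments=[0.65,0,0,0,0,0.65,0,0,0,0,0.65,0,0,0,0,0.65,0,0,-0.5,0,0.65,0,0,-0.5,0,0.65,0,0,0,0,0.65,0,0,0,0])

```text
time_s: 6.1
ee_pos: [0.4732, -0.3048, -0.0108]
eef_rot: [-0.0, -0.518, 0.856, 0.001]
wrist_force: [-0.1, 0.5, 0.4]
finger_gap: 0.65
grasp_force: 0.0
```

Request:
arm_command(increments=[0.65,0,0,-0.4,0,0.65,0,0,-0.2,0,0.65,0,0,0,0,0.65,0,0,0,0])

```text
time_s: 6.43
ee_pos: [0.4736, -0.3052, -0.0221]
eef_rot: [-0.0, -0.518, 0.856, 0.0]
wrist_force: [-0.2, -0.9, -0.4]
finger_gap: 0.647
grasp_force: 0.0
```

Request:
arm_command(increments=[0,0,0,0,0,0,0,0,0,0,0,0,0,0,0,0,0,0,0,0,0,0,0,0,0])

```text
time_s: 6.85
ee_pos: [0.474, -0.3055, -0.0213]
eef_rot: [0.0, -0.518, 0.856, -0.0]
wrist_force: [-0.5, 0.6, 5.9]
finger_gap: 0.335
grasp_force: 60.0
```

Gripped: gap 28.5 mm, 60 N. I'll lift, then take a side look to see how high the tips sit on the block.

Request:
arm_command(increments=[0,0,0,0.4,0,0,0,0,0.8,0,0,0,0,0.8,0,0,0,0,0.8,0,0,0,0,0.8,0,0,0,0,0.8,0,0,0,0,0.6,0,0,0,0,0,0])

```text
time_s: 7.52
ee_pos: [0.4748, -0.3061, 0.0809]
eef_rot: [0.001, -0.518, 0.856, -0.002]
wrist_force: [0.3, 0.5, -1.7]
finger_gap: 0.332
grasp_force: 59.4
```

Run:
```python
from h import *
p,d=viewer.read_camera("side"); s=telemetry.get_state(); print(s["ee_pos"],s["finger_gap"],s["grasp_force"],s["wrist_force"])
cv2.imwrite("pics/s3.png",cv2.resize(p[170:290,260:390],None,fx=4,fy=4))
C=cloud("side",d); np.save("C3.npy",C)
m=(p.min(2)>150)&(np.ptp(p,2)<40); q=C[200:275,300:345][m[200:275,300:345]]; q=q[(q[:,1]<-.25)&(q[:,1]>-.35)]; print(q.min(0),q.max(0))
```

```text
[ 0.47432391 -0.3057918   0.079382  ] 0.33090896119043134 59.37106668949127 [ 0.46737164 -0.66333053 -1.6037415 ]
[ 0.45131585 -0.33089497  0.1029587 ] [ 0.48752312 -0.28407487  0.14318036]
```

View pics/s3.png

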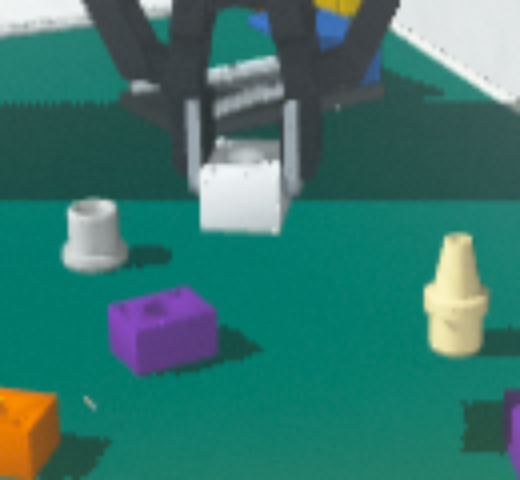

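The block is held square in the fingers (its front face at about (320,219) in the side image), with the tips roughly half-way up it. I'll carry it over the mouth, above jig x −40.

Request:
arm_command(increments=[0,0.272,0.84,0,-0.017,0,0.272,0.84,0,-0.017,0,0.272,0.84,0,-0.017,0,0.272,0.84,0,-0.017,0,0.272,0.84,0,-0.017,0,0.272,0.84,0,-0.017,0,0.272,0.84,0,-0.017,0,0.272,0.84,0,-0.017])

```text
time_s: 8.23
ee_pos: [0.517, -0.1698, 0.0773]
eef_rot: [-0.0, -0.39, 0.921, 0.0]
wrist_force: [1.0, -0.1, -2.0]
finger_gap: 0.326
grasp_force: 59.4
```

Request:
arm_command(increments=[0,0.272,0.84,0,-0.017,0,0.272,0.84,0,-0.017,0,0.272,0.84,0,-0.017,0,0.272,0.84,0,-0.017,0,0.272,0.84,0,-0.017,0,0.272,0.84,0,-0.017,0,0.272,0.84,0,-0.017,0,0.272,0.84,0,-0.017])

```text
time_s: 8.9
ee_pos: [0.5605, -0.0356, 0.0772]
eef_rot: [-0.001, -0.255, 0.967, 0.0]
wrist_force: [-0.4, 0.0, -0.7]
finger_gap: 0.334
grasp_force: 59.4
```

Request:
arm_command(increments=[0,0.272,0.84,0,-0.017,0,0.272,0.84,0,-0.017,0,0.272,0.84,0,-0.017,0,0.272,0.84,0,-0.017,0,0.272,0.84,0,-0.017,0,0.272,0.84,0,-0.017,0,0.272,0.84,0,-0.017,0,0.272,0.8,0,-0.017])

```text
time_s: 9.57
ee_pos: [0.604, 0.098, 0.0771]
eef_rot: [-0.001, -0.116, 0.993, 0.0]
wrist_force: [-0.1, -0.4, -1.6]
finger_gap: 0.337
grasp_force: 59.4
```

Request:
arm_command(increments=[0,0,0,0,0,0,0,0,0,0,0,0,0,0,0])

```text
time_s: 9.82
ee_pos: [0.6038, 0.0967, 0.0775]
eef_rot: [-0.001, -0.117, 0.993, -0.0]
wrist_force: [-1.0, 0.7, -1.1]
finger_gap: 0.327
grasp_force: 59.4
```

Run:
```python
from h import *
p,d=viewer.read_camera("side"); t,dt=viewer.read_camera("top"); s=telemetry.get_state(); q=s["eef_rot"]
print(s["ee_pos"],np.degrees(np.arctan2(q[2]**2-q[1]**2,2*q[1]*q[2])),s["finger_gap"],s["qpos"].round(2))
C=cloud("side",d)
a=np.radians(13.5);X=np.array([np.cos(a),np.sin(a)]);Y=np.array([-X[1],X[0]]);J=np.array([.6439,.106])
cv2.imwrite("pics/s4.png",np.hstack([cv2.resize(p[100:220,260:390],None,fx=3,fy=4)[:, :],cv2.resize(t[110:230,170:300],None,fx=3,fy=4)]))
# check jig from the side depth: blue plate top points
hsv=cv2.cvtColor(p,cv2.COLOR_BGR2HSV); b=(hsv[...,0]>100)&(hsv[...,0]<125)&(hsv[...,1]>110)
k=C[b&(C[...,2]>.03)&(C[...,2]<.06)&(C[...,1]>0)&(C[...,1]<.2)]
if len(k): e=k[:,:2]-J; print("plate side-depth jig x,y range",(e@X).min(),(e@X).max(),(e@Y).min(),(e@Y).max(),k[:,2].max())
w=(p.min(2)>110)&(np.ptp(p,2)<40)&(C[...,2]>.085)&(C[...,2]<.14); 
k=C[w]; e=k[:,:2]-J; g=(abs(e@Y)<.04)&(abs(e@X)<.09); k=k[g];e=e[g]; print("block jigx",(e@X).min(),(e@X).max(),"y",(e@Y).min(),(e@Y).max(),"z",k[:,2].min(),k[:,2].max())
```

```text
[0.60396648 0.09638189 0.0778904 ] 103.38005946169254 0.33073826417240665 [ 0.03  0.47 -0.07  1.04 -0.   -0.21]
plate side-depth jig x,y range -0.009852577502099311 0.0428132304936241 -0.03913427881287564 0.04103637482292974 0.049037171109846234
block jigx -0.06319569145169321 -0.02088259129629211 y -0.022120313053119452 0.019191381305183195 z 0.10070465107309465 0.13971531581539579
```

View pics/s4.png

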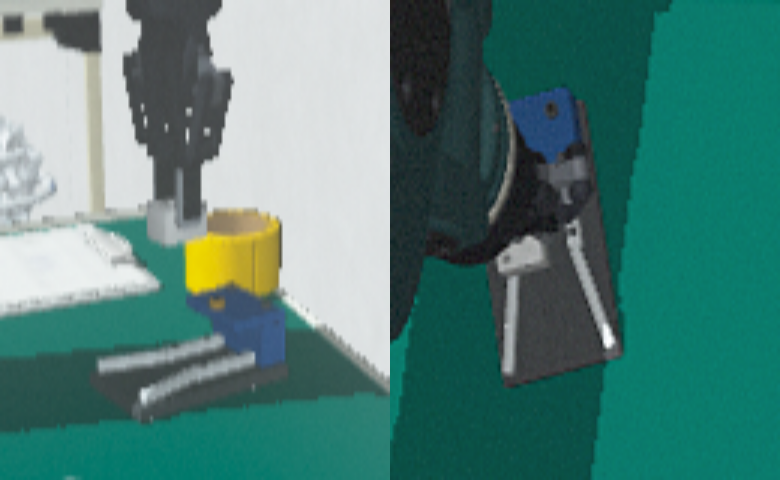

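The block hangs over the mouth (the side-image half shows it above the rails), yaw is right to 0.1°, and the side depth agrees with the jig pose to about 2 mm. I'll lower it.

Request:
arm_command(increments=[0,0.05,0.01,-0.7,0,0,0,0,-0.7,0,0,0,0,-0.7,0,0,0,0,-0.7,0,0,0,0,-0.7,0,0,0,0,0,0,0,0,0,0,0])

```text
time_s: 10.5
ee_pos: [0.6048, 0.0967, 0.008]
eef_rot: [-0.001, -0.116, 0.993, 0.0]
wrist_force: [-0.4, 0.1, -0.8]
finger_gap: 0.334
grasp_force: 59.4
```

Request:
arm_command(increments=[0,0,0,-0.4,0,0,0,0,-0.3,0,0,0,0,-0.15,0,0,0,0,0,0,0,0,0,0,0])

```text
time_s: 10.92
ee_pos: [0.6053, 0.0973, -0.0088]
eef_rot: [-0.0, -0.117, 0.993, -0.0]
wrist_force: [-0.2, 0.5, -1.6]
finger_gap: 0.335
grasp_force: 59.4
```

Request:
arm_command(increments=[0,0,0,-0.06,0,0,0,0,-0.06,0,0,0,0,0,0,0,0,0,0,0])

```text
time_s: 11.25
ee_pos: [0.6054, 0.0973, -0.0112]
eef_rot: [0.0, -0.117, 0.993, 0.0]
wrist_force: [-0.5, -0.5, -1.4]
finger_gap: 0.334
grasp_force: 59.5
```

Request:
arm_command(increments=[0,0,0,-0.05,0,0,0,0,0,0,0,0,0,0,0])

```text
time_s: 11.5
ee_pos: [0.6055, 0.0973, -0.0113]
eef_rot: [0.0, -0.117, 0.993, -0.0]
wrist_force: [-4.2, -0.0, 11.3]
finger_gap: 0.33
grasp_force: 60.8
```

Seated (11 N contact). I'll release, rise, back off 42 mm along jig −x, and shut the fingers.

Request:
arm_command(increments=[0.6,0,0,0,0,0.6,0,0,0,0,0.6,0,0,0,0,0.6,0,0,0.7,0,0.6,0,0,0.8,0,0.6,0,0,0.5,0,0.3,-0.7,-0.168,0,0,0,-0.7,-0.168,0,0])

```text
time_s: 12.17
ee_pos: [0.5779, 0.0906, 0.0283]
eef_rot: [0.001, -0.117, 0.993, -0.0]
wrist_force: [-0.5, -0.6, 0.1]
finger_gap: 0.327
grasp_force: 0.0
```

Request:
arm_command(increments=[0,-0.65,-0.156,0,0,0,0,0,0,0,0,0,0,0,0,0,0,0,0,0])

```text
time_s: 12.5
ee_pos: [0.5652, 0.0875, 0.0279]
eef_rot: [0.0, -0.117, 0.993, -0.0]
wrist_force: [0.0, 0.9, 0.5]
finger_gap: 0.0
grasp_force: 0.0
```

```bash
cat > look.py <<'E'
from h import *
import sys
p,d=viewer.read_camera("side"); t,dt=viewer.read_camera("top"); s=telemetry.get_state()
a=np.radians(13.5);X=np.array([np.cos(a),np.sin(a)]);Y=np.array([-X[1],X[0]]);J=np.array([.6439,.106])
e=s["ee_pos"][:2]-J; print("tcp jig",(e@X).round(4),(e@Y).round(4),s["ee_pos"].round(4),s["finger_gap"],s["wrist_force"].round(1))
C=cloud("side",d); k=(C[...,2]>.023)&(C[...,2]<.035)&(p.min(2)>110)&(np.ptp(p,2)<40)
e=C[...,:2]-J; k&=(abs(e@Y)<.03)&(abs(e@X)<.09)
if k.any(): print("block?",k.sum(),np.percentile(e[k]@X,[2,50,98]),np.percentile(e[k]@Y,[2,50,98]),C[k][:,2].max())
cv2.imwrite(f"pics/{sys.argv[1]}.png",np.hstack([cv2.resize(p[140:220,270:370],None,fx=4,fy=5),cv2.resize(t[110:230,170:270],None,fx=4,fy=400/120)]))
E
python3 look.py s5
```

```text
tcp jig -0.0809 0.0005 [0.5652 0.0876 0.0277] 0.00043993868343288636 [0.8 0.  0.8]
block? 120 [-0.06020976 -0.04369361 -0.02095931] [-0.01582144 -0.00913572  0.01316666] 0.034925434889370055
```

View pics/s5.png

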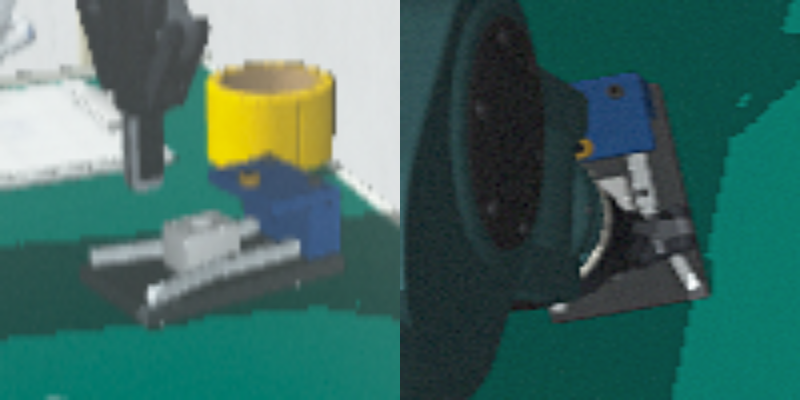

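The block sits flat between the rails (side half, about (315,200) px): jig x −60..−20, nearly centred. I'll lower the shut fingers behind it and push.

Request:
arm_command(increments=[0,0,0,-0.7,0,0,0,0,-0.8,0,0,0,0,-0.54,0,0,0,0,0,0,0,0,0,0,0])

```text
time_s: 13.02
ee_pos: [0.5644, 0.0875, -0.0133]
eef_rot: [-0.0, -0.117, 0.993, 0.0]
wrist_force: [1.1, -0.7, -0.0]
finger_gap: 0.002
grasp_force: 0.0
```

Request:
arm_command(increments=[0,0.243,0.058,0,0,0,0.243,0.058,0,0,0,0.243,0.058,0,0,0,0.243,0.058,0,0,0,0,0,0,0])

```text
time_s: 13.43
ee_pos: [0.5852, 0.0923, -0.0127]
eef_rot: [0.001, -0.117, 0.993, -0.0]
wrist_force: [0.1, -0.8, -0.0]
finger_gap: -0.0
grasp_force: 0.0
```

Request:
arm_command(increments=[0,0.243,0.058,0,0,0,0.243,0.058,0,0,0,0.243,0.058,0,0,0,0.146,0.035,0,0,0,0.146,0.035,0,0,0,0,0,0,0])

```text
time_s: 13.93
ee_pos: [0.6048, 0.0971, -0.0131]
eef_rot: [0.0, -0.117, 0.993, 0.0]
wrist_force: [0.1, -0.8, -1.1]
finger_gap: 0.002
grasp_force: 0.0
```

```bash
python3 look.py s6
```

```text
tcp jig -0.0407 0.0005 [ 0.6042  0.097  -0.0131] -0.0010989478457142968 [-0.2 -0.3 -0.3]
block? 98 [-0.05084498 -0.01304873  0.00996462] [-0.01636529 -0.01129877  0.01009855] 0.034873334517510235
```

Request:
arm_command(increments=[0,0.146,0.035,0,0,0,0.146,0.035,0,0,0,0.097,0.023,0,0,0,0,0,0,0,0,0,0,0,0])

```text
time_s: 14.45
ee_pos: [0.6122, 0.0989, -0.013]
eef_rot: [0.0, -0.117, 0.993, -0.0]
wrist_force: [0.3, -0.5, 0.6]
finger_gap: -0.003
grasp_force: 0.0
```

Request:
arm_command(increments=[0,0.049,0.012,0,0,0,0,0,0,0,0,0,0,0,0])

```text
time_s: 14.7
ee_pos: [0.613, 0.0991, -0.013]
eef_rot: [0.0, -0.117, 0.993, -0.0]
wrist_force: [-1.3, -0.3, -0.2]
finger_gap: 0.004
grasp_force: 0.0
```

Request:
arm_command(increments=[0,0.049,0.012,0,0,0,0,0,0,0,0,0,0,0,0])

```text
time_s: 14.95
ee_pos: [0.6132, 0.0991, -0.0131]
eef_rot: [-0.001, -0.117, 0.993, -0.0]
wrist_force: [-4.5, -1.4, 2.2]
finger_gap: -0.0
grasp_force: 2.6
```

Request:
arm_command(increments=[0,0.049,0.012,0,0,0,0,0,0,0,0,0,0,0,0])

```text
time_s: 15.2
ee_pos: [0.6131, 0.0992, -0.0132]
eef_rot: [-0.002, -0.117, 0.993, -0.0]
wrist_force: [-9.4, -3.1, 6.1]
finger_gap: 0.001
grasp_force: 5.2
```

```bash
python3 look.py s7
```

```text
tcp jig -0.0315 0.0006 [ 0.6131  0.0992 -0.0132] 0.0038028167804483697 [-9.7 -3.3  6.7]
block? 88 [-0.04240429 -0.00871587  0.01525982] [-0.01668858 -0.01218987  0.01061582] 0.03434246929391749
```

View pics/s7.png

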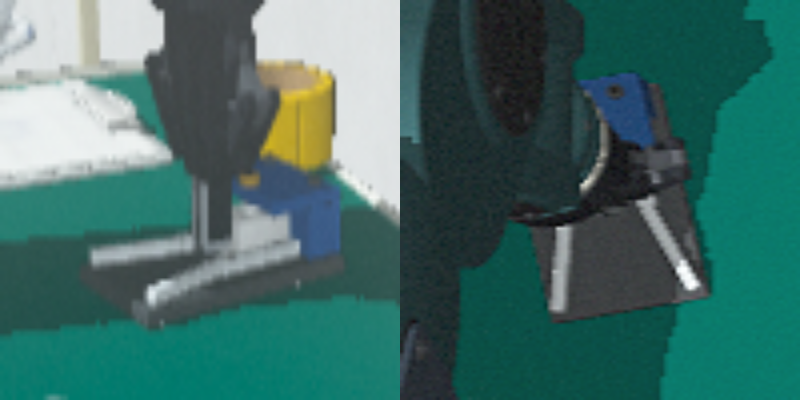

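The block is under the plate, and the fingers stopped at jig x −31.5 (home expected at −31) with 10 N of resistance. One more nudge, then I'll back off, lift clear and check.

Request:
arm_command(increments=[0,0.049,0.012,0,0,0,0,0,0,0,0,0,0,0,0,0,-0.2,-0.048,0,0,0,-0.4,-0.096,0,0,0,-0.5,-0.12,0,0,0,0,0,0.5,0,0,0,0,0.9,0])

```text
time_s: 15.97
ee_pos: [0.5925, 0.0944, 0.0145]
eef_rot: [-0.001, -0.117, 0.993, 0.0]
wrist_force: [-0.1, -0.5, 0.4]
finger_gap: 0.004
grasp_force: 0.0
```

Request:
arm_command(increments=[0,-0.7,-0.5,0.9,0,0,-0.7,-0.5,0.9,0,0,-0.8,-0.8,0.9,0,0,-0.8,-0.9,0.5,0,0,-0.8,-0.9,0,0,0,-0.8,-0.9,0,0,0,-0.8,-0.9,0,0,0,0,-0.9,0,0])

```text
time_s: 16.63
ee_pos: [0.4837, -0.0319, 0.08]
eef_rot: [0.0, -0.117, 0.993, 0.0]
wrist_force: [0.8, -0.2, 0.9]
finger_gap: 0.001
grasp_force: 0.0
```

Request:
arm_command(increments=[0,0,-0.9,0,0,0,0,-0.9,0,0,0,0,-0.9,0,0,0,0,-0.9,0,0,0,0,-0.9,0,0,0,0,0,0,0])

```text
time_s: 17.13
ee_pos: [0.4867, -0.1241, 0.0799]
eef_rot: [0.001, -0.116, 0.993, -0.001]
wrist_force: [-0.5, -0.1, -0.0]
finger_gap: -0.0
grasp_force: 0.0
```

```bash
python3 look.py s8
python3 - <<'E'
from h import *
t,d=viewer.read_camera("top"); hsv=cv2.cvtColor(t,cv2.COLOR_BGR2HSV)
a=np.radians(13.5);X=np.array([np.cos(a),np.sin(a)]);Y=np.array([-X[1],X[0]]);J=np.array([.6439,.106])
v,u=np.mgrid[110:230,170:270]; px=np.c_[u.ravel(),v.ravel()]; P=plane("top",px,.032)[:,:2]-J
c=t[110:230,170:270].reshape(-1,3); w=(c.min(1)>90)&(np.ptp(c.astype(int),axis=1)<40)&(abs(P@Y)<.0135)&(P@X>-.08)&(P@X<-.005)
print(w.sum(),np.percentile(P[w]@X,[0,3,50,100]),np.percentile(P[w]@Y,[0,50,100]))
E
```

```text
tcp jig -0.2065 -0.1847 [ 0.4862 -0.1218  0.0796] -0.0022439105844731864 [-0.   1.3 -0.5]
block? 94 [-0.02175154 -0.00994927  0.01445175] [-0.01637954 -0.01007898  0.01278625] 0.03457961108710306
89 [-0.02292732 -0.02215406 -0.01414914 -0.00566443] [-0.01310555 -0.00019713  0.01323671]
```

View pics/s8.png

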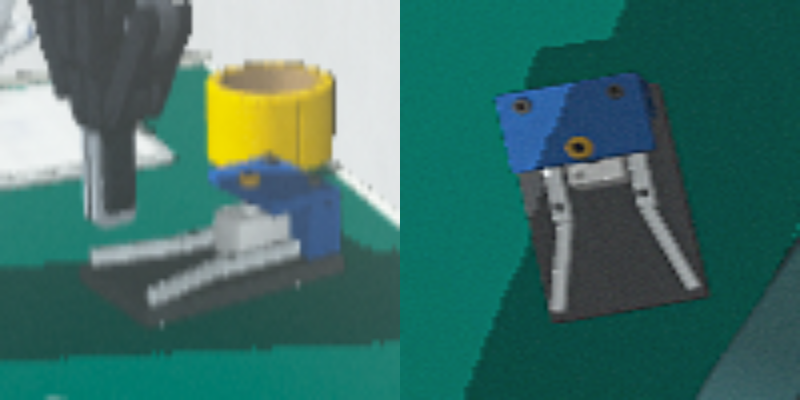

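The block is seated under the plate with about 12 mm of its rear showing. Its rear face is at jig x ≈ −21, it is centred and flat, and the robot is clear of everything.

```bash
python3 -c "
from cell import ticket; print(ticket.sign_off())"
```

```text
the job is handed in; nothing more can be done
None
```

The block is home in the jig against the back stop as far as force and camera show (rear face measured about 1 mm from nominal), released and handed in at about 17 s; the arm never went near enough to touch the bush or nozzle, though I did not re-image them at the end.

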